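Restock the slanted carton chutes

TASK

Restock the three slanted feeder chutes: put each of the four packs, crosswise (its longer horizontal side across the chute) and the same way up as it stands now, into the narrowest chute that it fits between the walls, and let it slide down until it rests flat on the chute floor against the front stop. The two packs held with a rubber band share the middle-width chute: the started one, with a bare strip of tablets on top, must be in front at the stop so that it is used up first, and the full one rests right behind it. Leave the calculator and the roll of tape where they are.

Things in the scene. Friction and masses are not known exactly. Their poses are not given: they have to be found in the camera images.
- tablet_carton: upright white and dark blue tablet carton, 45 x 61 x 75 mm (x, y, z), the tallest of the four packs, 0.1 kg; origin at the centre of its underside. Goes into the narrow chute with its 61 mm side (y) across
- started_pack: Started pack: flat white pack with a rubber band and a bare strip of green tablets on top. Body 45 x 83 x 24 mm (x, y, z); the strip reaches 37 mm but is no obstacle; 0.09 kg; origin at the centre of its underside. Goes into the medium chute, 83 mm side (y) across, in front at the stop.
- full_pack: Full pack: flat plain white pack with a rubber band, no strip on top, 45 x 83 x 24 mm (x, y, z), 0.09 kg; origin at the centre of its underside. Goes into the medium chute, 83 mm side (y) across, behind the started pack and touching it.
- ointment_carton: long slim white and teal ointment carton, lying, 99 x 31 x 26 mm (x, y, z), 0.045 kg; origin at the centre of its underside. Goes into the wide chute with its 99 mm side (x) across
- narrow_chute: Fixed grey slanted chute, the narrowest: 77 mm clear between its 34 mm side walls, open above and at the upper end. Origin under its centre, on the table. Slick floor, 155 mm long, rises 18 deg towards own +x: top at z 22 mm at the stop (x -73.7), 70 mm at the upper end (x +73.7); y runs across. Stop: two 52 mm tabs, 32 mm gap, facing the robot. Packs slide down by themselves.
- medium_chute: Fixed grey slanted chute, the middle in width: 99 mm clear between its 24 mm side walls, open above and at the upper end. Origin under its centre, on the table. Slick floor, 155 mm long, rises 18 deg towards own +x: top at z 22 mm at the stop (x -73.7), 70 mm at the upper end (x +73.7); y runs across. Stop: two 24 mm tabs, 32 mm gap, facing the robot. Packs slide down by themselves.
- wide_chute: Fixed grey slanted chute, the widest: 115 mm clear between its 24 mm side walls, open above and at the upper end. Origin under its centre, on the table. Slick floor, 155 mm long, rises 18 deg towards own +x: top at z 22 mm at the stop (x -73.7), 70 mm at the upper end (x +73.7); y runs across. Stop: two 24 mm tabs, 32 mm gap, facing the robot. Packs slide down by themselves.
- calculator: grey pocket calculator lying flat, 118 x 72 x 15 mm, a bystander to be left alone; origin at the centre of its underside
- tape_roll: roll of brown packing tape lying flat, 93 mm across, 51 mm high, a bystander to be left alone; origin at the centre of its underside

How it is judged (in metres and radians):
At the end, for the whole second after the job is handed in: All four packs released, at rest, same way up, crosswise (0.2 rad), flat on their chute floors: tablet carton (narrow), started pack (medium), ointment carton (wide) within 9 mm of the stop, full pack within 9 mm behind the started one. Calculator and tape roll within 20 mm of their starts (x of tablet_carton in the frame of narrow_chute between -0.0613 and -0.0433 m and y of tablet_carton in the frame of narrow_chute between -0.014 and 0.014 m and z of tablet_carton in the frame of narrow_chute between 0.023 and 0.035 m and angle between tablet_carton's own z axis and vertical between 0.22 and 0.41 rad and angle between the y axis of tablet_carton and the y axis of narrow_chute, either way round below 0.2 rad and linear speed of each of tablet_carton, started_pack, full_pack, ointment_carton below 0.02 m/s and contact force between each of tablet_carton, started_pack, full_pack, ointment_carton and the fingers below 0.05 N and x of started_pack in the frame of medium_chute between -0.0612 and -0.0432 m and y of started_pack in the frame of medium_chute between -0.014 and 0.014 m and z of started_pack in the frame of medium_chute between 0.023 and 0.035 m and angle between started_pack's own z axis and vertical between 0.22 and 0.41 rad and angle between the y axis of each of started_pack, full_pack and the y axis of medium_chute, either way round below 0.2 rad and x of full_pack in the frame of medium_chute between -0.0183 and -0.0003 m and y of full_pack in the frame of medium_chute between -0.014 and 0.014 m and z of full_pack in the frame of medium_chute between 0.0369 and 0.0489 m and angle between full_pack's own z axis and vertical between 0.22 and 0.41 rad and x of ointment_carton in the frame of wide_chute between -0.0681 and -0.0501 m and y of ointment_carton in the frame of wide_chute between -0.014 and 0.014 m and z of ointment_carton in the frame of wide_chute between 0.0207 and 0.0327 m and angle between ointment_carton's own z axis and vertical between 0.22 and 0.41 rad and angle between the x axis of ointment_carton and the y axis of wide_chute, either way round below 0.2 rad and distance of each of calculator, tape_roll from where it was at the start of the episode below 0.02 m); the robot touches nothing.
It fails at once if the calculator is pushed more than 20 mm away (distance of calculator from where it was at the start of the episode above 0.02 m).
It fails at once if the tape roll is pushed more than 20 mm away (distance of tape_roll from where it was at the start of the episode above 0.02 m).
It also fails if it takes over 96 s, if anything falls off the work surface, if the arm or the gripper's body presses on something with over 40 N, if the wrist force passes 120 N, or if a joint passes its speed limit or range.

ROBOT

A 6-joint arm with a two-finger parallel gripper is mounted at the origin on the work surface; the furniture and walls round the work are solid. World frame = base frame: x ahead of the robot, y to its left, z up, the work surface at z = 0. Lengths are in m, angles in degrees, forces in N, time in s.
With the tool pointing down it reaches from about 0.4 to 0.825 m from the base axis. Payload 7 kg.
Tool frame: the origin (TCP) lies between the finger pads; the fingertips stand ctrl.nose_length ahead of it and the grasp point (between the pads) lies 2 mm behind it (ctrl.nose_length is the distance from the TCP to the fingertips, in m); z points along the fingers, y is the line along which they close (so a half turn about z gives the same grasp; the last joint's range is limited). The gripper opens to 88 mm and grips with 3 to 60 N. Pads are 19 mm wide; open, the fingers measure 130 mm over their backs; the gripper's body (78 mm by 193 mm) begins 47 mm behind the grasp point.
Start: joints at [82.282, 20.546, 0.682, 0, -70.136, -16.507], TCP at [0.277, 0.616, 0.244] pointing down, gripper open.
Joint ranges: [-176.03, 176.03], [-82.01, 121.73], [-58.28, 71.71], [-173.87, 95.51], [-174.79, -0.11], [-173.66, 173.66]. Speed limits (degrees/s): [136.94, 136.94, 172.46, 180, 180, 180].

INTERFACE

Orientations are given as [roll, pitch, yaw] about the fixed x, y, z axes, in that order (R = Rz(yaw) Ry(pitch) Rx(roll)).
In Python, from plant import ctrl gives the robot as it stands.
- The arm moves only by the tool apply_moves, never from a script. Its argument "commands" is a list of rows, each a list of 3 entries, a list of its own where there are three numbers: the shift along the world's x, y, z in cm, then the turn about the world's z in rad, then the closure, from 0 (fully open) to 1 (shut). In form: [[[x, y, z], turn, jaw], ...]. A call has 1 to 20 rows; each row is the pose to reach, as a shift and turn from the pose commanded when the call began; what a row does not reach only later rows make up. A row lasts 1/12 s, in which the tool goes at most 41.7 mm and 7.16 degrees, less where a joint would pass 70% of its speed; a pose out of reach is approached as far as the arm can. A call with a gripper value outside its range is refused whole. The fingers move at their own pace and stop on an object; the grip force is fixed at half the most. Time passes only in rows, so rows that repeat a pose let the fingers close. It gives the time, the measured TCP pose, the force, the opening and the grip force at its end, in the units of the state.
- ctrl.get_obs(): the state, without advancing time (a new reading comes with each control period).
- ctrl.snapshot(name): name is "side" or "top"; returns a dict with "img" (400x640x3 uint8, red, green, blue), "fx", "fy", "cx", "cy" (pixels), "T" (4x4, takes a point from camera to world coordinates). Camera axes: x right, y up, looking along -z (the intrinsics and any distortion apply to the point x, -y, -z); pixel columns grow to the right and rows downward; lengths in m; the calibration is good to about 2 mm. A picture is of the moment at which its call begins. There is no depth.
- ctrl.close_job(): hands the job in; it is judged then, once.
Trained networks look in a picture, given as the dict that the camera call returned (one of the last four; its "shot" number tells which), for a name from the list of things; names that differ only in an ending like _2 or _b are one class to them, and where a whole thing is asked for, a point or a joint stands for the part that bears it (a point fixed in the world has none). Each returns a list of dicts, best first, with "score" (0 to 1); they miss things now and then, are a little off and sometimes report something else, mostly with a low value. They report only what shows in the picture. A call takes as long as a camera call.
- ctrl.search_frame(picture, target): "at" ([column, row] in pixels, amid what is visible of it).
- ctrl.spot_point(picture, target): "at" ([column, row] in pixels: a listed point, or the origin of a listed thing).
The state is a dict: "clock": time; "joint_pos": joint angles; "qvel": joint speeds; "tau": joint torques, N m; "tool_pos": TCP position; "orientation": TCP orientation; "force": force on the tool from outside, world axes, zero at the start; "moment": the same for the moment, N m; "opening": finger opening in m; "gripper_force": force on a finger pad.
Only numpy, scipy, OpenCV 4.12 (cv2) and the standard library are available. Lean on these libraries where they do the work, as an engineer would, in place of code of your own. Each camera call takes 0.05 s, during which the arm holds its last target. There are 200 camera calls.

## Working session

There is one attempt and no reset: what is moved stays moved. The work goes in short steps, Python scripts to look and compute and a tool call to move; the robot and the scene stay as the last step left them, time stands still between calls to the robot, and variables do not carry over. Pictures are saved under pics/ and viewed, at most 14 in all, crops included, and the job is handed in when it is done.

Besides the shell and the picture viewer there is one more tool, called after "Request:" in YAML: its name, and indented under it one key for each argument. apply_moves: Moves the arm, as the interface text tells. Its arguments: {"type":"object","properties":{"commands":{"type":"array"}},"required":["commands"]}

```bash
mkdir -p pics; ls; cat > h.py <<'E'
import numpy as np, cv2
from plant import ctrl
def ray(s,p):
    T=np.array(s["T"]); d=np.array([(p[0]-s["cx"])/s["fx"],-(p[1]-s["cy"])/s["fy"],-1.])
    return T[:3,3],T[:3,:3]@d
def at(s,p,z):
    o,d=ray(s,p); return (o+d*(z-o[2])/d[2])[:3]
def proj(s,P):
    T=np.array(s["T"]); q=T[:3,:3].T@(np.array(P)-T[:3,3]); q=q/-q[2]
    return np.array([s["cx"]+s["fx"]*q[0], s["cy"]-s["fy"]*q[1]])
def save(s,n,k=1): cv2.imwrite(f"pics/{n}.png",cv2.cvtColor(s["img"],cv2.COLOR_RGB2BGR))
E
python3 - <<'E'
from h import *
print({k:v for k,v in ctrl.get_obs().items() if k in("clock","tool_pos","orientation","opening")},ctrl.nose_length)
for n in("top","side"):
    s=ctrl.snapshot(n); save(s,n+"0"); print(n,s.keys(),s["fx"],s["cx"],s["cy"],np.round(s["T"],3).tolist())
    for t,z in dict(tablet_carton=0,started_pack=0,full_pack=0,ointment_carton=0,narrow_chute=0,medium_chute=0,wide_chute=0,calculator=0,tape_roll=0).items():
        for r in ctrl.spot_point(s,t)[:2]: print(t,r["at"],round(r["score"],2),np.round(at(s,r["at"],z),3))
E
```

```text
pics
{'clock': 0.0, 'tool_pos': array([0.27676055, 0.6151318 , 0.24262685]), 'orientation': array([ 1.79904754e+02, -7.77419921e-03, -2.42278362e+01]), 'opening': 0.08733260440854876} 0.017
top dict_keys(['img', 'fx', 'fy', 'cx', 'cy', 'T', 'shot']) 447.08137395812844 314.10886712054884 196.14143277865406 [[-0.008, 0.991, -0.135, 0.289], [-1.0, -0.008, -0.0, -0.024], [-0.001, 0.135, 0.991, 1.386], [0.0, 0.0, 0.0, 1.0]]
tablet_carton [402.8, 238.7] 0.68 [ 0.343 -0.297  0.   ]
started_pack [415.8, 193.7] 0.68 [ 0.483 -0.342  0.   ]
started_pack [213.2, 249.9] 0.61 [0.313 0.288 0.   ]
full_pack [276.2, 213.1] 0.77 [0.426 0.094 0.   ]
full_pack [250.8, 158.3] 0.31 [0.6   0.175 0.   ]
ointment_carton [344.5, 211.4] 0.81 [ 0.429 -0.118  0.   ]
narrow_chute [249.2, 155.1] 0.87 [0.611 0.181 0.   ]
medium_chute [302.8, 157.8] 0.69 [0.601 0.011 0.   ]
medium_chute [400.7, 235.2] 0.41 [ 0.354 -0.291  0.   ]
wide_chute [366.5, 160.6] 0.6 [ 0.59  -0.191  0.   ]
wide_chute [343.5, 210.0] 0.49 [ 0.434 -0.115  0.   ]
calculator [214.6, 201.1] 0.68 [0.465 0.287 0.   ]
tape_roll [416.8, 194.1] 0.78 [ 0.482 -0.346  0.   ]
side dict_keys(['img', 'fx', 'fy', 'cx', 'cy', 'T', 'shot']) 398.4615528532094 316.7448150587819 197.04069618513574 [[0.875, 0.306, -0.375, 0.067], [-0.484, 0.526, -0.7, -0.738], [-0.017, 0.793, 0.608, 0.68], [0.0, 0.0, 0.0, 1.0]]
tablet_carton [334.5, 300.5] 0.85 [ 0.345 -0.287  0.   ]
started_pack [276.7, 159.7] 0.73 [0.469 0.28  0.   ]
started_pack [233.8, 169.1] 0.57 [0.331 0.298 0.   ]
full_pack [290.2, 193.7] 0.83 [0.428 0.095 0.   ]
ointment_carton [330.5, 237.0] 0.93 [ 0.436 -0.116  0.   ]
medium_chute [356.1, 192.9] 0.72 [0.591 0.004 0.   ]
wide_chute [399.0, 236.7] 0.6 [ 0.583 -0.2    0.   ]
calculator [279.1, 160.0] 0.62 [0.475 0.274 0.   ]
tape_roll [278.0, 159.1] 0.71 [0.474 0.281 0.   ]
```

```bash
python3 - <<'E'
import cv2
a=cv2.imread("pics/top0.png")[110:290,180:460]; cv2.imwrite("pics/top0c.png",cv2.resize(a,None,fx=2.85,fy=2.85,interpolation=cv2.INTER_CUBIC))
E
```

```text
(no output)
```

View pics/top0c.png

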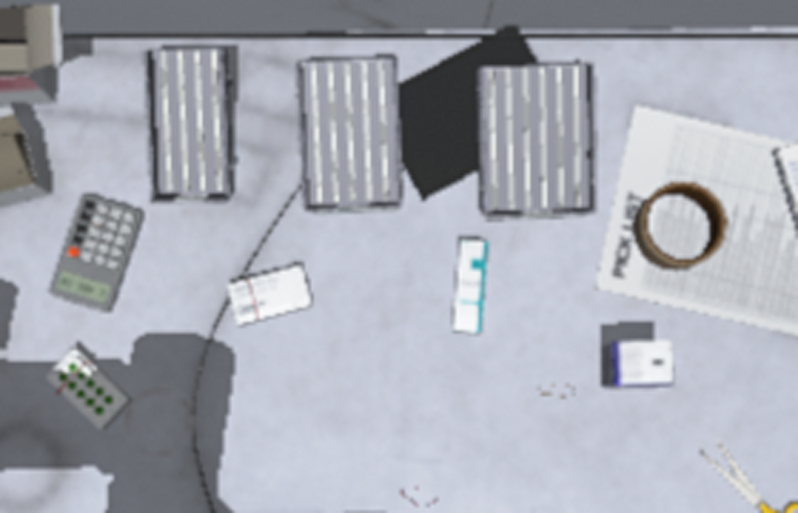

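View pics/side0.png

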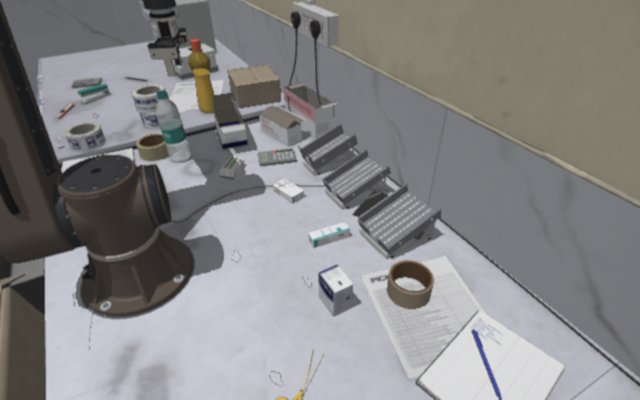

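The top view shows the chutes at crop columns 150–235 (narrow), 300–400 (medium) and 480–595 (wide). The started pack is at crop (90,388), full (270,293), ointment (470,285) and tablet (642,363). The calculator is at (97,252) and the tape at (682,225). I'll overlay model wireframes to check the poses.

```bash
cat > ov.py <<'E'
from h import *
# x,y,yaw(deg)
P=dict(started=(.320,.293,-46),full=(.427,.0945,15),oint=(.432,-.117,-2+90+0),tab=(.344,-.292,90),
 narrow=(.609,.180,0),medium=(.596,.0075,0),wide=(.587,-.1955,0))
S=dict(started=(.045,.083,.024),full=(.045,.083,.024),oint=(.099,.031,.026),tab=(.045,.061,.075))
W=dict(narrow=(.077,.034,.052),medium=(.099,.024,.024),wide=(.115,.024,.024))
def tf(p,q):
    c,s=np.cos(np.radians(p[2])),np.sin(np.radians(p[2])); return [p[0]+c*q[0]-s*q[1],p[1]+s*q[0]+c*q[1],q[2]]
def polys(n):
    p=P[n]
    if n in S:
        a,b,h=S[n]; return [[tf(p,(i*a/2,j*b/2,z)) for i,j in((1,1),(1,-1),(-1,-1),(-1,1))] for z in(0,h)]
    w,h,_=W[n]; w/=2; nx,nz=-np.sin(.314)*h,np.cos(.314)*h
    f=[(.0737,w,.07),(.0737,-w,.07),(-.0737,-w,.022),(-.0737,w,.022)]
    return [[tf(p,q) for q in f],[tf(p,(q[0]+nx,q[1],q[2]+nz)) for q in f]]
def overlay(s,out,box,k):
    x0,y0,x1,y1=box
    im=cv2.cvtColor(s["img"],cv2.COLOR_RGB2BGR)[y0:y1,x0:x1]; im=cv2.resize(im,None,fx=k,fy=k,interpolation=cv2.INTER_CUBIC)
    for n in P:
        for pl,c in zip(polys(n),((0,0,255),(0,200,0))):
            pts=np.array([((proj(s,q)+.5-[x0,y0])*k) for q in pl]); cv2.polylines(im,[np.int32(np.round(pts*16))],True,c,1,cv2.LINE_AA,4)
    cv2.imwrite(out,im)
E
python3 - <<'E'
from ov import *
s=ctrl.snapshot("top"); overlay(s,"pics/o1.png",(190,115,430,270),3.3)
s=ctrl.snapshot("side"); overlay(s,"pics/o2.png",(215,120,445,320),3)
t=ctrl.snapshot("top"); print([np.round(at(t,(c,123),0),3) for c in(200,300,400)])
E
```

```text
[array([0.717, 0.339, 0.   ]), array([0.715, 0.019, 0.   ]), array([ 0.712, -0.301,  0.   ])]
```

View pics/o1.png

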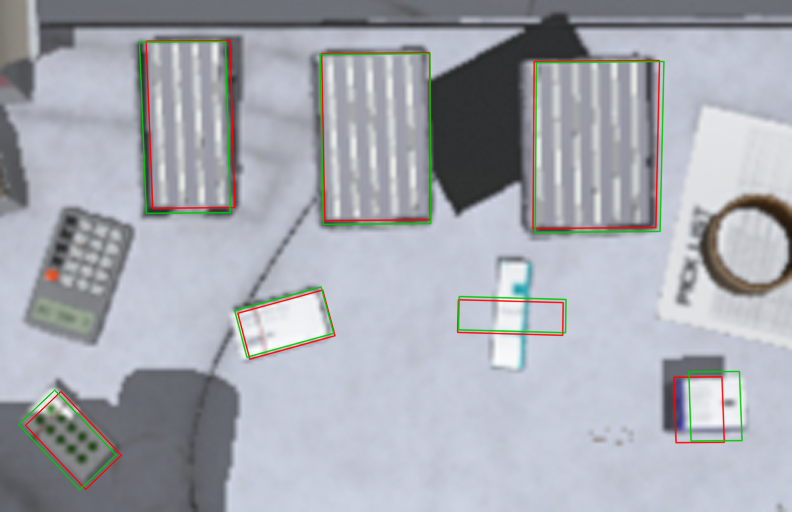

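View pics/o2.png

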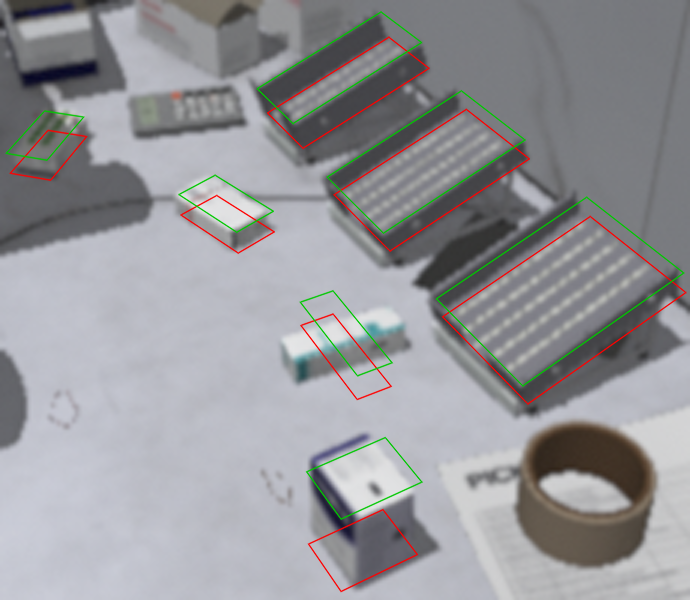

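The overlay shows the chutes fit within a few mm, with wide about 4 px to the left. The ointment's yaw is about -4.5° and the tablet's 61 mm side runs along y. I'll correct these and zoom in on the started pack and the tablet.

```bash
sed -i 's/^P=.*/P=dict(started=(.322,.295,-46),full=(.427,.0955,15),oint=(.4335,-.1165,-4.5),tab=(.345,-.288,2),/; s/narrow=(.609,.180,0),medium=(.596,.0075,0),wide=(.587,-.1955,0)/narrow=(.608,.1805,0),medium=(.596,.0075,1),wide=(.588,-.192,0)/' ov.py
python3 - <<'E'
from ov import *
s=ctrl.snapshot("top"); t=ctrl.snapshot("side")
B=[(s,(188,225,238,270),7.9),(t,(210,148,260,193),7.9),(s,(320,185,430,260),3.6),(t,(295,210,405,330),2.4)]
for i,(a,b,k) in enumerate(B): overlay(a,f"/tmp/{i}.png",b,k)
im=[cv2.resize(cv2.imread(f"/tmp/{i}.png"),(395,h)) for i,h in enumerate((355,355,245,245))]
im[3]=cv2.resize(im[3],(395,245))
cv2.imwrite("pics/o3.png",np.vstack([np.hstack(im[:2]),np.hstack(im[2:])]))
E
```

```text
(no output)
```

View pics/o3.png

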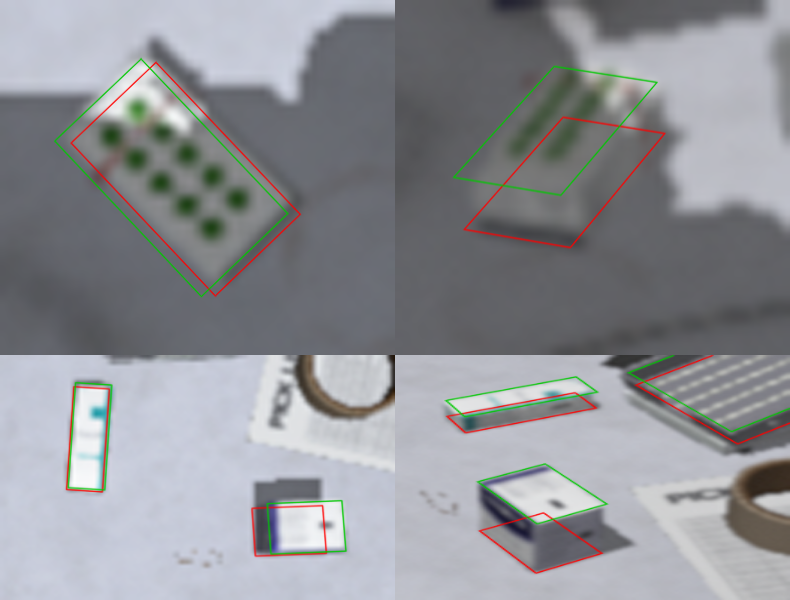

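Request:
apply_moves:
  commands:
    - [[4.6,-32.4,0],-1.95,0]
    - [[4.6,-32.4,0],-1.95,0]
    - [[4.6,-32.4,0],-1.95,0]
    - [[4.6,-32.4,0],-1.95,0]
    - [[4.6,-32.4,0],-1.95,0]
    - [[4.6,-32.4,0],-1.95,0]
    - [[4.6,-32.4,0],-1.95,0]
    - [[4.6,-32.4,0],-1.95,0]
    - [[4.6,-32.4,0],-1.95,0]
    - [[4.6,-32.4,0],-1.95,0]
    - [[4.6,-32.4,0],-1.95,0]
    - [[4.6,-32.4,-6],-1.95,0]
    - [[4.6,-32.4,-12],-1.95,0]
    - [[4.6,-32.4,-12],-1.95,0]
    - [[4.6,-32.4,-12],-1.95,0]
    - [[4.6,-32.4,-12],-1.95,0]
    - [[4.6,-32.4,-12],-1.95,0]
    - [[4.6,-32.4,-12],-1.95,0]
    - [[4.6,-32.4,-12],-1.95,0]

```text
clock: 2.83
tool_pos: [0.3231, 0.2919, 0.124]
orientation: [180.0, 0.1, -135.8]
force: [0.1, 0.4, 0.2]
opening: 0.0876
gripper_force: 0.0
```

Request:
apply_moves:
  commands:
    - [[0,0,-4],0,0]
    - [[0,0,-7],0,0]
    - [[0,0,-9],0,0]
    - [[0,0,-10.2],0,0]
    - [[0,0,-10.2],0,0]
    - [[0,0,-10.2],0,0]
    - [[0,0,-10.2],0,1]
    - [[0,0,-10.2],0,1]
    - [[0,0,-10.2],0,1]
    - [[0,0,-10.2],0,1]
    - [[0,0,-10.2],0,1]
    - [[0,0,-10.2],0,1]
    - [[0,0,-10.2],0,1]
    - [[0,0,-10.2],0,1]
    - [[0,0,-10.2],0,1]
    - [[0,0,-10.2],0,1]

```text
clock: 4.17
tool_pos: [0.323, 0.2916, 0.0217]
orientation: [-180.0, 0.0, -135.9]
force: [-1.2, -1.3, 5.4]
opening: 0.0449
gripper_force: 29.7
```

Request:
apply_moves:
  commands:
    - [[0,0,4],0,1]
    - [[0,0,8],0,1]
    - [[0,0,12],0,1]
    - [[5,-5,13],0.82,1]
    - [[25.8,-28.4,13],0.82,1]
    - [[25.8,-28.4,13],0.82,1]
    - [[25.8,-28.4,13],0.82,1]
    - [[25.8,-28.4,13],0.82,1]
    - [[25.8,-28.4,13],0.82,1]
    - [[25.8,-28.4,13],0.82,1]
    - [[25.8,-28.4,13],0.82,1]
    - [[25.8,-28.4,13],0.82,1]
    - [[25.8,-28.4,13],0.82,1]
    - [[25.8,-28.4,13],0.82,1]
    - [[25.8,-28.4,13],0.82,1]
    - [[25.8,-28.4,13],0.82,1]

```text
clock: 5.5
tool_pos: [0.581, 0.0062, 0.1504]
orientation: [179.9, -0.0, -89.1]
force: [-0.3, 0.1, -1.0]
opening: 0.0451
gripper_force: 29.7
```

```bash
cat > look.py <<'E'
from ov import *
import sys
# shows top and side crops near a world point
def look(name,c,boxes=(55,45),k=7):
    out=[]
    for n in("top","side"):
        s=ctrl.snapshot(n); u=proj(s,c).astype(int); b=(u[0]-28,u[1]-28,u[0]+28,u[1]+28)
        overlay(s,"/tmp/a.png",b,k); out.append(cv2.imread("/tmp/a.png"))
    cv2.imwrite(f"pics/{name}.png",np.hstack(out))
if __name__=="__main__": look(sys.argv[1],[float(v) for v in sys.argv[2:5]])
E
python3 look.py p1 .59 .0075 .08
```

```text
(no output)
```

View pics/p1.png

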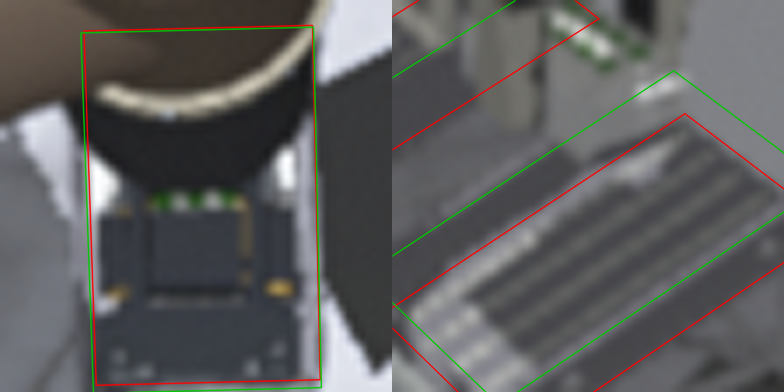

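Top: the pack is centred between the medium chute's walls within about 1–2 mm. Lowering it now.

Request:
apply_moves:
  commands:
    - [[0,0.1,-3],0,1]
    - [[0,0.1,-5.5],0,1]
    - [[0,0.1,-7],0,1]
    - [[0,0.1,-7.3],0,1]
    - [[0,0.1,-7.3],0,1]
    - [[0,0.1,-7.3],0,1]
    - [[0,0.1,-7.3],0,0.3]
    - [[0,0.1,-7.3],0,0.3]
    - [[0,0.1,-7.3],0,0.3]
    - [[0,0.1,-7.3],0,0.3]
    - [[0,0.1,-7.3],0,0.3]
    - [[0,0.1,-7.3],0,0.3]

```text
clock: 6.6
tool_pos: [0.5811, 0.0085, 0.0788]
orientation: [-180.0, 0.0, -89.0]
force: [0.3, -0.5, 0.0]
opening: 0.0611
gripper_force: 0.0
```

Request:
apply_moves:
  commands:
    - [[0,0,2],0,0.3]
    - [[0,0,5],0,0.3]
    - [[0,0,8],0,0.3]
    - [[0,0,10],0,0.3]
    - [[-16.9,8.7,10],0.26,0]
    - [[-16.9,8.7,10],0.26,0]
    - [[-16.9,8.7,10],0.26,0]
    - [[-16.9,8.7,10],0.26,0]
    - [[-16.9,8.7,10],0.26,0]
    - [[-16.9,8.7,10],0.26,0]
    - [[-16.9,8.7,10],0.26,0]
    - [[-16.9,8.7,10],0.26,0]

```text
clock: 7.6
tool_pos: [0.4125, 0.0959, 0.179]
orientation: [-179.9, 0.0, -74.0]
force: [0.1, 0.9, 0.1]
opening: 0.0877
gripper_force: 0.0
```

```bash
python3 look.py p2 .58 .0075 .06; python3 - <<'E'
from h import *
for n in("top","side"):
    s=ctrl.snapshot(n)
    for t in("started_pack","full_pack"):
        for r in ctrl.spot_point(s,t)[:2]: print(n,t,np.round(at(s,r["at"],.029),3),np.round(at(s,r["at"],0),3),r["score"])
E
```

```text
top started_pack [0.534 0.008 0.029] [0.54  0.009 0.   ] 0.93
top full_pack [ 0.476 -0.326  0.029] [ 0.48  -0.333  0.   ] 0.71
top full_pack [0.425 0.098 0.029] [0.428 0.1   0.   ] 0.53
side started_pack [0.538 0.005 0.029] [0.559 0.038 0.   ] 0.57
side full_pack [0.415 0.07  0.029] [0.43  0.106 0.   ] 0.71
```

View pics/p2.png

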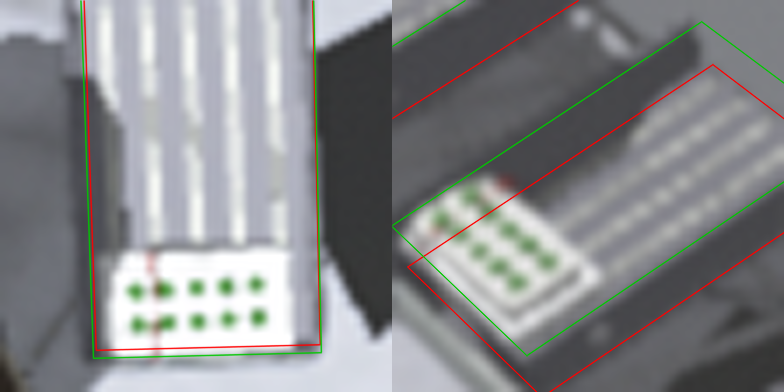

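The started pack lies flat at the stop, with its pack face at crop rows 245–352. Next is the full pack.

Request:
apply_moves:
  commands:
    - [[1.5,0,-4],-0.017,0]
    - [[1.5,0,-8],-0.017,0]
    - [[1.5,0,-12],-0.017,0]
    - [[1.5,0,-14.5],-0.017,0]
    - [[1.5,0,-15.7],-0.017,0]
    - [[1.5,0,-15.7],-0.017,0]
    - [[1.5,0,-15.7],-0.017,0]
    - [[1.5,0,-15.7],-0.017,1]
    - [[1.5,0,-15.7],-0.017,1]
    - [[1.5,0,-15.7],-0.017,1]
    - [[1.5,0,-15.7],-0.017,1]
    - [[1.5,0,-15.7],-0.017,1]
    - [[1.5,0,-15.7],-0.017,1]
    - [[1.5,0,-15.7],-0.017,1]
    - [[1.5,0,-15.7],-0.017,1]
    - [[1.5,0,-15.7],-0.017,1]

```text
clock: 9.33
tool_pos: [0.4269, 0.0955, 0.0217]
orientation: [180.0, -0.0, -75.0]
force: [-2.0, -0.3, 4.7]
opening: 0.0445
gripper_force: 30.0
```

Request:
apply_moves:
  commands:
    - [[0,0,4],0,1]
    - [[0,0,8],0,1]
    - [[0,0,12],-0.12,1]
    - [[4,-2,13],-0.245,1]
    - [[8,-4,13],-0.245,1]
    - [[12,-6,13],-0.245,1]
    - [[16,-8,13],-0.245,1]
    - [[18.2,-8.7,13],-0.245,1]
    - [[18.2,-8.7,13],-0.245,1]
    - [[18.2,-8.7,13],-0.245,1]
    - [[18.2,-8.7,10],-0.245,1]
    - [[18.2,-8.7,7.5],-0.245,1]
    - [[18.2,-8.7,6.6],-0.245,1]
    - [[18.2,-8.7,6.6],-0.245,1]
    - [[18.2,-8.7,6.6],-0.245,1]

```text
clock: 10.58
tool_pos: [0.6087, 0.0088, 0.088]
orientation: [180.0, -0.0, -89.0]
force: [0.1, -0.0, -0.9]
opening: 0.0442
gripper_force: 30.0
```

Request:
apply_moves:
  commands:
    - [[0,0,0],0,0.44]
    - [[0,0,0],0,0.42]
    - [[0,0,0],0,0.4]
    - [[0,0,0],0,0.4]
    - [[0,0,0],0,0.4]
    - [[0,0,0],0,0.4]
    - [[0,0,1],0,0.4]
    - [[0,0,3],0,0.4]
    - [[0,0,6],0,0.4]
    - [[0,0,9],0,0.4]
    - [[-5,-3,10],0,0]
    - [[-17.5,-12.4,10],0,0]
    - [[-17.5,-12.4,10],0,0]
    - [[-17.5,-12.4,10],0,0]
    - [[-17.5,-12.4,10],0,0]
    - [[-17.5,-12.4,10],0,0]
    - [[-17.5,-12.4,10],0,0]

```text
clock: 12.0
tool_pos: [0.4319, -0.1168, 0.1889]
orientation: [-179.9, 0.0, -89.2]
force: [1.1, -0.6, 0.3]
opening: 0.0867
gripper_force: 0.0
```

```bash
python3 look.py p3 .58 .0075 .06
```

```text
(no output)
```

View pics/p3.png

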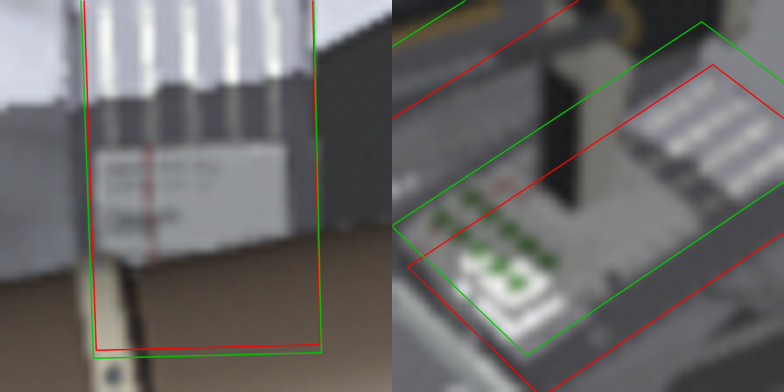

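The full pack sits directly behind the started one. Next is the ointment carton.

Request:
apply_moves:
  commands:
    - [[0.2,0,-4],1.478,0]
    - [[0.2,0,-8],1.478,0]
    - [[0.2,0,-8],1.478,0]
    - [[0.2,0,-8],1.478,0]
    - [[0.2,0,-8],1.478,0]
    - [[0.2,0,-8],1.478,0]
    - [[0.2,0,-8],1.478,0]
    - [[0.2,0,-8],1.478,0]
    - [[0.2,0,-8],1.478,0]
    - [[0.2,0,-8],1.478,0]
    - [[0.2,0,-8],1.478,0]
    - [[0.2,0,-8],1.478,0]
    - [[0.2,0,-8],1.478,0]
    - [[0.2,0,-8],1.478,0]

```text
clock: 13.27
tool_pos: [0.4369, -0.1149, 0.1075]
orientation: [180.0, 0.0, -4.5]
force: [-0.4, 0.5, -0.3]
opening: 0.0874
gripper_force: 0.0
```

Request:
apply_moves:
  commands:
    - [[0,0,-3],0,0]
    - [[0,0,-6],0,0]
    - [[0,0,-8],0,0]
    - [[0,0,-8.7],0,0]
    - [[0,0,-8.7],0,0]
    - [[0,0,-8.7],0,0]
    - [[0,0,-8.7],0,1]
    - [[0,0,-8.7],0,1]
    - [[0,0,-8.7],0,1]
    - [[0,0,-8.7],0,1]
    - [[0,0,-8.7],0,1]
    - [[0,0,-8.7],0,1]
    - [[0,0,-8.7],0,1]
    - [[0,0,-8.7],0,1]
    - [[0,0,-8.7],0,1]
    - [[0,0,-8.7],0,1]
    - [[0,0,-8.7],0,1]

```text
clock: 14.68
tool_pos: [0.4359, -0.1155, 0.0206]
orientation: [180.0, 0.0, -4.4]
force: [0.2, -0.4, 0.4]
opening: 0.0307
gripper_force: 30.0
```

Request:
apply_moves:
  commands:
    - [[0,0,4],0,1]
    - [[0,0,8],0,1]
    - [[0,0,12],0,1]
    - [[0,-4,13],-1.494,1]
    - [[3,-7.9,13],-1.494,1]
    - [[6,-7.9,13],-1.494,1]
    - [[9,-7.9,13],-1.494,1]
    - [[12,-7.9,13],-1.494,1]
    - [[13.2,-7.9,13],-1.494,1]
    - [[13.2,-7.9,13],-1.494,1]
    - [[13.2,-7.9,13],-1.494,1]
    - [[13.2,-7.9,13],-1.494,1]
    - [[13.2,-7.9,13],-1.494,1]
    - [[13.2,-7.9,13],-1.494,1]
    - [[13.2,-7.9,13],-1.494,1]
    - [[13.2,-7.9,13],-1.494,1]
    - [[13.2,-7.9,13],-1.494,1]
    - [[13.2,-7.9,13],-1.494,1]

```text
clock: 16.18
tool_pos: [0.5679, -0.1944, 0.1504]
orientation: [180.0, 0.0, -89.8]
force: [0.4, 0.6, -0.7]
opening: 0.0308
gripper_force: 30.0
```

```bash
python3 look.py p4 .58 -.19 .08
```

```text
(no output)
```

View pics/p4.png

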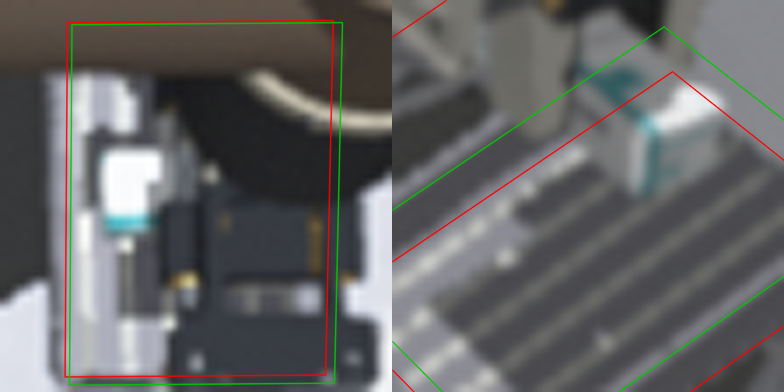

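The carton's left end is at col 103, as predicted for a carton centred in the wide chute. Lowering and releasing.

Request:
apply_moves:
  commands:
    - [[0,0,-3],0,1]
    - [[0,0,-6],0,1]
    - [[0,0,-7.8],0,1]
    - [[0,0,-7.8],0,1]
    - [[0,0,-7.8],0,1]
    - [[0,0,-7.8],0,0.6]
    - [[0,0,-7.8],0,0.55]
    - [[0,0,-7.8],0,0.54]
    - [[0,0,-7.8],0,0.54]
    - [[0,0,-7.8],0,0.54]
    - [[0,0,-7.8],0,0.54]
    - [[0,0,-6.8],0,0.5]
    - [[0,0,-5],0,0.4]
    - [[0,0,-2],0,0.4]
    - [[0,0,2],0,0.4]
    - [[-5,-2,4],0,0]
    - [[-5,-2,4],0,0]

```text
clock: 17.7
tool_pos: [0.5175, -0.2152, 0.1949]
orientation: [-179.7, -0.0, -90.0]
force: [-0.2, 0.8, -0.1]
opening: 0.0607
gripper_force: 0.0
```

Request:
apply_moves:
  commands:
    - [[-17.3,-7.4,0],0.035,0]
    - [[-17.3,-7.4,0],0.035,0]
    - [[-17.3,-7.4,0],0.035,0]
    - [[-17.3,-7.4,0],0.035,0]
    - [[-17.3,-7.4,0],0.035,0]
    - [[-17.3,-7.4,0],0.035,0]
    - [[-17.3,-7.4,0],0.035,0]

```text
clock: 18.28
tool_pos: [0.3442, -0.289, 0.1915]
orientation: [-179.9, -0.0, -88.1]
force: [0.5, -0.6, 0.3]
opening: 0.088
gripper_force: 0.0
```

```bash
python3 look.py p5 .56 -.19 .06
```

```text
(no output)
```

View pics/p5.png

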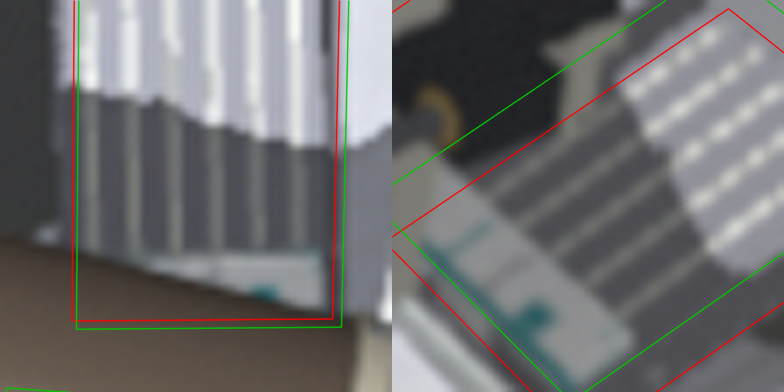

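The ointment carton rests at the wide chute's stop. Next is the tablet carton.

Request:
apply_moves:
  commands:
    - [[0.1,0.1,-4],0,0]
    - [[0.1,0.1,-8],0,0]
    - [[0.1,0.1,-11.5],0,0]
    - [[0.1,0.1,-13.3],0,0]
    - [[0.1,0.1,-13.3],0,0]
    - [[0.1,0.1,-13.3],0,0]
    - [[0.1,0.1,-13.3],0,1]
    - [[0.1,0.1,-13.3],0,1]
    - [[0.1,0.1,-13.3],0,1]
    - [[0.1,0.1,-13.3],0,1]
    - [[0.1,0.1,-13.3],0,1]
    - [[0.1,0.1,-13.3],0,1]
    - [[0.1,0.1,-13.3],0,1]
    - [[0.1,0.1,-13.3],0,1]
    - [[0.1,0.1,-13.3],0,1]

```text
clock: 19.63
tool_pos: [0.3459, -0.2875, 0.0578]
orientation: [180.0, -0.0, -88.0]
force: [-1.8, 0.8, 5.7]
opening: 0.0447
gripper_force: 29.8
```

Request:
apply_moves:
  commands:
    - [[0,0,4],0,1]
    - [[0,0,8],0,1]
    - [[0,0,12],0,1]
    - [[4,4,14],0,1]
    - [[22,46.8,14],-0.035,1]
    - [[22,46.8,14],-0.035,1]
    - [[22,46.8,14],-0.035,1]
    - [[22,46.8,14],-0.035,1]
    - [[22,46.8,14],-0.035,1]
    - [[22,46.8,14],-0.035,1]
    - [[22,46.8,14],-0.035,1]
    - [[22,46.8,14],-0.035,1]
    - [[22,46.8,14],-0.035,1]
    - [[22,46.8,14],-0.035,1]
    - [[22,46.8,14],-0.035,1]
    - [[22,46.8,14],-0.035,1]
    - [[22,46.8,14],-0.035,1]
    - [[22,46.8,14],-0.035,1]
    - [[22,46.8,14],-0.035,1]

```text
clock: 21.22
tool_pos: [0.5654, 0.1803, 0.1967]
orientation: [179.9, -0.0, -90.0]
force: [0.3, -0.0, -1.2]
opening: 0.0448
gripper_force: 29.8
```

```bash
python3 look.py p6 .58 .18 .12
```

```text
(no output)
```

View pics/p6.png

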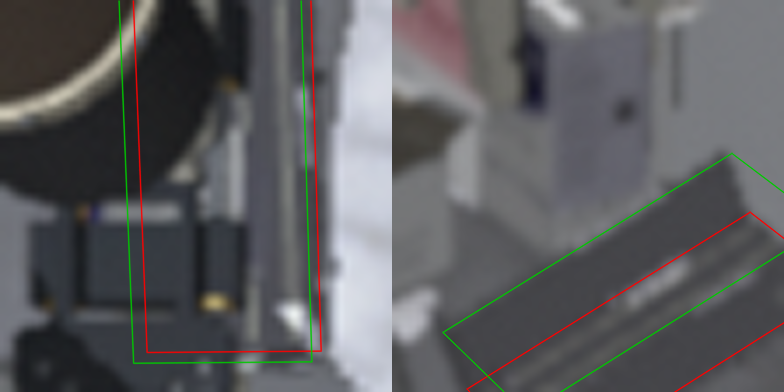

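```bash
python3 - <<'E'
from ov import *
s=ctrl.snapshot("top"); im=cv2.cvtColor(cv2.imread("pics/top0.png"),cv2.COLOR_BGR2GRAY).astype(float)
from scipy.signal import find_peaks
for n in W:
  for lx in(-.03,.0,.03):
    z=.046+.325*lx; c=proj(s,tf(P[n],(lx,0,z))); r=int(round(c[1])); w=W[n][0]/2
    c0=proj(s,tf(P[n],(lx,w,z)))[0]; c1=proj(s,tf(P[n],(lx,-w,z)))[0]
    x=np.arange(c0-8,c1+8,.1); prof=np.interp(x,np.arange(640),im[r-3:r+4].mean(0))
    pk,_=find_peaks(prof,prominence=8); print(n,lx,"floor",round(c0,1),round(c1,1),"peaks y rel",[round((at(s,(p,r),z)[1]-P[n][1])*1000) for p in x[pk]])
E
```

```text
narrow -0.03 floor 234.9 259.9 peaks y rel [26, 10, -8, -26, -51]
narrow 0.0 floor 234.5 259.6 peaks y rel [28, 9, -9, -27]
narrow 0.03 floor 234.1 259.3 peaks y rel [27, 11, -7, -25]
medium -0.03 floor 287.7 319.9 peaks y rel [39, 20, 2, -17, -35]
medium 0.0 floor 287.3 319.6 peaks y rel [38, 20, 4, -14, -32]
medium 0.03 floor 286.9 319.4 peaks y rel [41, 23, 4, -14, -32]
wide -0.03 floor 349.8 387.3 peaks y rel [48, 30, 11, -5, -26, -41]
wide 0.0 floor 349.9 387.5 peaks y rel [48, 30, 11, -4, -23, -41]
wide 0.03 floor 350.0 387.7 peaks y rel [51, 33, 15, -4, -22, -40]
```

Request:
apply_moves:
  commands:
    - [[0,0,-3],0,1]
    - [[0,0,-6],0,1]
    - [[0,0,-8.5],0,1]
    - [[0,0,-9.7],0,1]
    - [[0,0,-9.7],0,1]
    - [[0,0,-9.7],0,1]
    - [[0,0,-9.7],0,0.45]
    - [[0,0,-9.7],0,0.4]
    - [[0,0,-9.7],0,0.35]
    - [[0,0,-9.7],0,0.3]
    - [[0,0,-9.7],0,0.25]
    - [[0,0,-9.7],0,0.2]
    - [[0,0,-9.7],0,0.15]
    - [[0,0,-9.7],0,0.1]
    - [[0,0,-9.7],0,0]
    - [[0,0,-9.7],0,0]
    - [[0,0,-9.7],0,0]
    - [[0,0,-9.7],0,0]

```text
clock: 22.87
tool_pos: [0.5661, 0.1805, 0.1006]
orientation: [-180.0, -0.0, -90.0]
force: [-0.7, -0.7, 0.0]
opening: 0.0874
gripper_force: 0.1
```

Request:
apply_moves:
  commands:
    - [[0,0,1],0,0]
    - [[0,0,3],0,0]
    - [[0,0,6],0,0]
    - [[0,0,10],0,0]
    - [[0,0,14],0,0]
    - [[-15,2,14],0,0]
    - [[-15,2,14],0,0]
    - [[-15,2,14],0,0]
    - [[-15,2,14],0,0]
    - [[-15,20,14],0,0]
    - [[-15,20,14],0,0]
    - [[-15,20,14],0,0]
    - [[-15,20,14],0,0]
    - [[-15,20,14],0,0]
    - [[-15,20,14],0,0]

```text
clock: 24.12
tool_pos: [0.4158, 0.3838, 0.2407]
orientation: [-180.0, 0.0, -89.8]
force: [0.2, -0.5, -0.8]
opening: 0.0877
gripper_force: 0.0
```

```bash
python3 - <<'E'
from ov import *
s=ctrl.snapshot("top"); t=ctrl.snapshot("side"); P.clear()
overlay(s,"/tmp/0.png",(220,115,400,210),4.4); overlay(t,"/tmp/1.png",(270,115,460,265),2.1)
a=cv2.imread("/tmp/0.png")[:, :792]; b=cv2.imread("/tmp/1.png"); b=cv2.resize(b,None,fx=.57,fy=.57)
o=np.zeros((600,800,3),np.uint8); o[:418,:792]=a
b=cv2.cvtColor(t["img"],cv2.COLOR_RGB2BGR)[115:265,270:460]
o2=cv2.resize(b,(760,600),interpolation=cv2.INTER_CUBIC); cv2.imwrite("pics/f1.png",a); cv2.imwrite("pics/f2.png",o2)
E
```

```text
(no output)
```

View pics/f1.png

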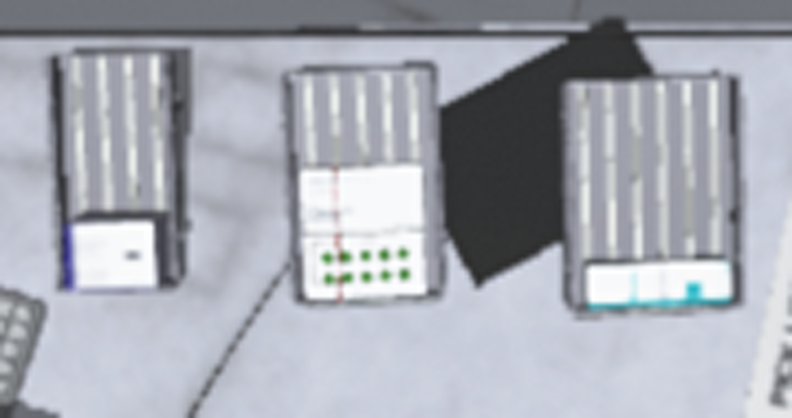

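View pics/f2.png

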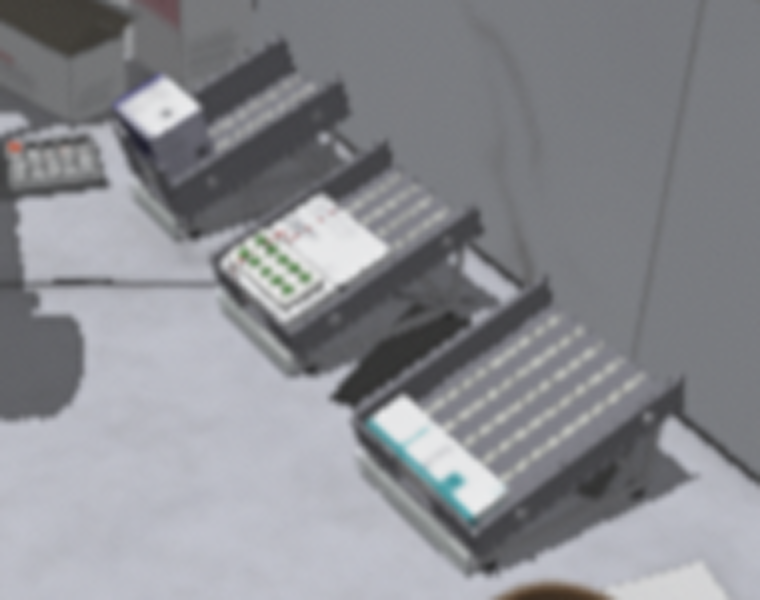

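Both views show all four packs flat, crosswise and at their stops. The full pack (rows 167–232) touches the started one (rows 232–298). Handing in.

```bash
python3 -c "
from plant import ctrl
print(ctrl.close_job())"
```

```text
the job is handed in; nothing more can be done
None
```

The job is handed in: in the last camera views all four packs sit flat and crosswise at their stops, with the started pack in front of the full one. The arm never went near the calculator or tape roll. No verdict came back from the hand-in.

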